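# Eject the thick-walled drill bush and put it in the issue tray

### The arm

A 6-joint arm with a two-finger parallel gripper is mounted at the origin on the work surface. World frame = base frame: x ahead of the robot, y to its left, z up, the work surface at z = 0. Lengths are in m, angles in rad, forces in N, time in s.
With the tool pointing down it reaches from about 0.325 to 0.75 m from the base axis. Payload 7.6 kg.
Tool frame: the origin (TCP) lies midway between the tips of the shut fingers; the grasp point (between the pads) lies 19 mm behind it; z points along the fingers, y is the direction in which the jaws open and shut (so a half turn about z gives the same grasp; the last joint's range is limited). The gripper opens to 85 mm and grips with 20 to 120 N. Pads are 22 mm wide; open, the fingers measure 114 mm over their backs; the gripper's body (76 mm by 85 mm) begins 54 mm behind the grasp point. The pads swing forward as they close: fully open they stand 13 mm farther back than shut.
Start: joints at [-1.267, 0.052, 1.401, -0, 1.689, -0.07], TCP at [0.192, -0.489, 0.231] pointing down, gripper open.
Joint ranges: [-2.9, 2.9], [-0.91, 2.17], [0.12, 2.37], [-1.06, 4.2], [0.26, 2.73], [-2.93, 2.93]. Speed limits (rad/s): [2.57, 2.57, 3.01, 3.14, 3.14, 3.14].

### API

Orientations are given as a 3x3 rotation matrix whose columns are the frame's x, y, z axes.
In Python, from rig import robot, optics, ticket gives the robot as it stands. The module is installed in compiled form; this text tells all that it offers.
- The arm moves only by the shell command python3 -m creep 'ROWS'. ROWS is JSON, a list of rows, each a list of 7 numbers: the opening, from 0 (shut) to 1 (fully open), then the shift along the tool's x, y, z in units of 25 mm (1.0 is 25 mm), then the turn, a rotation vector about the tool's x, y, z in units of 10 degrees (1.0 is 10 degrees). In form: [[claw, dx, dy, dz, ax, ay, az], ...]. A call has 1 to 8 rows; each row is the pose to reach, as a shift and turn from the pose measured when the call began, along the tool's axes at that moment; what a row does not reach only later rows make up. A row lasts 1/8 s, in which the tool goes at most 62.5 mm and 10.7 degrees, less where a joint would pass 70% of its speed; a pose out of reach is approached as far as the arm can. A call with a gripper value outside its range is refused whole. The fingers move at their own pace and stop on an object; the grip force is fixed at half the most. Time passes only in rows, so rows that repeat a pose let the fingers close. It gives the time, the measured TCP pose, the force and the opening at its end, in the units of the state.
- robot.get_state(): the state, without advancing time (a new reading comes with each control period).
- optics.read_camera(name): name is "scene" or "top" or "wrist"; returns the picture (420x560x3 uint8, red, green, blue); there is no depth.
- optics.camera_model(name): a dict with "vfov" (degrees; the focal length in pixels is half the picture's height over the tangent of half this angle, whatever the lens; pixels are square), "cx", "cy" (the principal point, pixels), "world_from_camera" (4x4, takes a point from camera to world coordinates); the wrist camera has in their place "tool_from_camera" (4x4, takes a point from camera to tool coordinates, whose origin is the TCP and whose axes are the flange's). Camera axes: x right, y up, looking along -z (the intrinsics and any distortion apply to the point x, -y, -z); pixel columns grow to the right and rows downward; lengths in m; the calibration is good to about 2 mm. A picture is of the moment at which its call begins: read the wrist's pose just before it. camera_model takes no time and is no camera call.
- ticket.close_job(): hands the job in, once; it reports no verdict.
The state is a dict: "time_s": time; "q": joint angles; "joint_vel": joint speeds; "effort": joint torques, N m; "position": TCP position; "eef_rot": TCP orientation; "wrist_force": force on the tool from outside, world axes, zero at the start; "moment": the same for the moment, N m; "finger_gap": opening from 0.0 (shut) to 1.0 (fully open).
Only numpy, scipy, OpenCV 4.12 (cv2) and the standard library are available. Lean on these libraries where they do the work, as an engineer would, in place of code of your own. Each camera call takes 0.05 s, during which the arm holds its last target. There are 200 camera calls.

### The job

Press down the lever of the ejector block that holds the thick-walled, narrow-bored steel bush, so that the bush rises out of its well. Then grip the raised bush and stand it upright in the shallow grey tray. Leave the thin-walled sleeve down in its own block.

Things in the scene. Friction and masses are not known exactly. Their poses are not given: they have to be found in the camera images.
- bush_centre (a point): Centre of the thick-walled steel bush: cylinder 36 mm across, 40 mm high, 12 mm bore, 0.3 kg, z along its axis. It starts upright in a 39 mm well, 40 mm deep, its top flush with the top of one of three like dark steel ejector blocks (64 mm square, 86 mm high, well in the middle; the third is empty). Full lever travel raises it 28 mm; its lowest 12 mm stay in the well.
- press_a_pad (a point): Centre of the top of the lever pad (30 x 38 mm) of the bush's block, 110 mm from the well's axis on the side facing the robot, turned up to 0.3 rad. Pivot 45 mm from that axis, 30 mm up. Pad top starts 57 mm above the bench, tilted 19 degrees, and is pressed down to a hard stop at 11 mm, shifting under 6 mm sideways. Needs 6 to 10 N; stiff, stays where left, so the bush stays up.
- sleeve_centre (a point): Centre of the thin-walled steel sleeve that must be left alone: 36 mm across, 40 mm high, 24 mm bore, z along its axis, sitting flush in the same way in another ejector block with its own lever.
- tray_floor (a point): Centre of the inner floor of the shallow grey sheet-steel tray, 3 mm above the bench. The tray is fixed; outside it measures 110 mm along its x, 100 mm along its y, 18 mm high, with 3 mm walls; z is up.

How it is judged:
On the way:
1. the bush has been pushed up at least 18 mm out of its well by the ejector, with no finger on it (height (world z) of bush_centre above 0.084 m and distance of bush_centre from where it was at the start of the episode below 0.034 m and contact force between the fingers and bush below 0.2 N), for 0.2 s.
At the end, for the whole second after the job is handed in: The thick-walled bush stands upright (within 10 degrees) at rest on the floor of the grey tray, inside its walls, released; the thin-walled sleeve is still within 12 mm of where it was (x of bush_centre in the frame of tray_floor between -0.045 and 0.045 m and y of bush_centre in the frame of tray_floor between -0.04 and 0.04 m and z of bush_centre in the frame of tray_floor between 0.015 and 0.025 m and angle between bush_centre's own z axis and vertical below 0.17 rad and linear speed of bush below 0.02 m/s); the robot touches nothing.
It fails at once if the thin-walled sleeve is moved more than 12 mm (distance of sleeve_centre from where it was at the start of the episode above 0.012 m).
It also fails if it takes over 42 s, if anything falls off the work surface, if the arm or the gripper's body presses on something with over 40 N, if the wrist force passes 120 N, or if a joint passes its speed limit or range.

## Working session

There is one attempt and no reset: what is moved stays moved. The work goes in short steps, Python scripts to look and compute and a shell command to move; the robot and the scene stay as the last step left them, time stands still between calls to the robot, and variables do not carry over. Pictures are saved under pics/ and viewed, about 8 in all and at most 12, crops included, and the job is handed in when it is done.

```bash
mkdir -p pics
cat > h.py <<'E'
import numpy as np, cv2
from rig import robot, optics, ticket
def snap(n, fn):
    s=robot.get_state(); im=optics.read_camera(n); cv2.imwrite('pics/'+fn, im[:,:,::-1]); return s,im
def cam(n, s=None):
    m=optics.camera_model(n)
    if 'world_from_camera' in m: T=np.array(m['world_from_camera'])
    else:
        W=np.eye(4); W[:3,:3]=s['eef_rot']; W[:3,3]=s['position']; T=W@np.array(m['tool_from_camera'])
    f=210/np.tan(np.radians(m['vfov'])/2)
    return m,T,f
def pt(n,u,v,z,s=None):
    m,T,f=cam(n,s)
    K=np.array([[f,0,m['cx']],[0,f,m['cy']],[0,0,1.]])
    D=np.array(m.get('distortion',[0,0,0,0,0]),float) if not isinstance(m.get('distortion'),dict) else np.zeros(5)
    p=cv2.undistortPoints(np.array([[[u,v]]],float),K,D)[0,0]
    d=T[:3,:3]@np.array([p[0],-p[1],-1]); o=T[:3,3]
    return o+d*(z-o[2])/d[2]
E
python3 - <<'E'
from h import *
for n in ['scene','top','wrist']:
    s,im=snap(n,n+'0.png'); print(n,optics.camera_model(n))
print(s)
a=[cv2.imread(f'pics/{n}0.png') for n in ['scene','top']]
E
```

```text
scene {'vfov': 43.84674214033765, 'cx': 275.63540042569053, 'cy': 209.6967737249722, 'world_from_camera': array([[ 0.48215178, -0.71033207,  0.51279432,  1.10583123],
       [ 0.87592516,  0.40213089, -0.2665443 , -0.28750676],
       [-0.01687548,  0.57768425,  0.81608585,  0.92973244],
       [ 0.        ,  0.        ,  0.        ,  1.        ]])}
top {'vfov': 57.63764858876599, 'cx': 278.96081415088423, 'cy': 211.35629110878097, 'world_from_camera': array([[-0.00369889,  0.99763996, -0.0685626 ,  0.49838478],
       [-0.99995315, -0.00430336, -0.0086706 , -0.02714484],
       [-0.00894519,  0.06852732,  0.99760914,  0.90091577],
       [ 0.        ,  0.        ,  0.        ,  1.        ]])}
wrist {'vfov': 65.25649494418619, 'cx': 283.1813773849485, 'cy': 209.83366931154035, 'tool_from_camera': array([[-8.22649605e-04,  9.48404919e-01,  3.17060615e-01,
         8.16987669e-02],
       [ 9.99999649e-01,  7.29803485e-04,  4.11593542e-04,
        -2.98244471e-04],
       [ 1.58965398e-04,  3.17060843e-01, -9.48405186e-01,
        -1.41745285e-01],
       [ 0.00000000e+00,  0.00000000e+00,  0.00000000e+00,
         1.00000000e+00]])}
{'time_s': 0.1, 'q': array([-1.26731159e+00,  5.28141201e-02,  1.40160411e+00, -2.93186429e-05,
        1.68857791e+00, -7.02882377e-02]), 'joint_vel': array([ 0.00010226, -0.00177405, -0.0020226 ,  0.00188123, -0.00116604,
        0.00021885]), 'effort': array([ 6.13414741e-04, -3.82583606e+01, -3.60987067e+01, -1.13274334e-04,
        4.81803101e-03,  5.31943854e-06]), 'position': array([ 0.19163642, -0.48849986,  0.23054516]), 'eef_rot': array([[ 9.30957612e-01,  3.65126998e-01, -4.47214022e-04],
       [ 3.65127265e-01, -9.30956664e-01,  1.33064928e-03],
       [ 6.95191047e-05, -1.40206811e-03, -9.99999015e-01]]), 'wrist_force': array([0.0766287 , 0.31581679, 0.22390413]), 'moment': array([-0.002062  , -0.00959856, -0.0423666 ]), 'finger_gap': 0.9966868457154354}
```

View pics/top0.png

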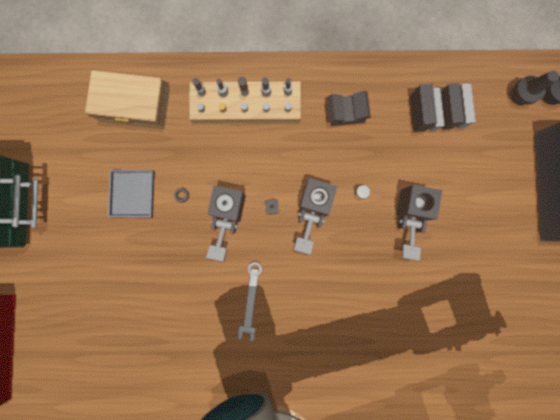

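View pics/scene0.png

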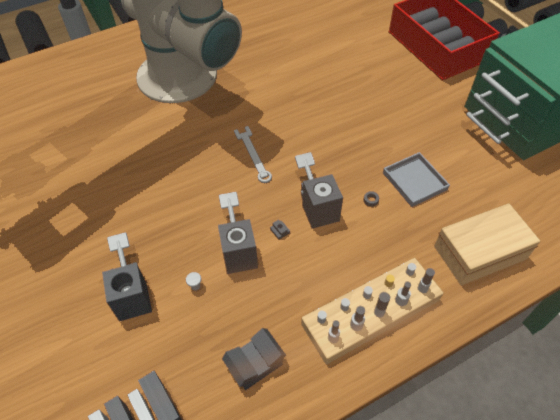

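The top view shows three blocks, at px (225,204), (319,197) and (420,203, empty), and the tray at (131,194). In the scene view the bush candidate is at (322,188) and the sleeve at (237,236). I'll zoom in and measure.

Run:
```python
from h import *
t=cv2.imread('pics/top0.png'); s=cv2.imread('pics/scene0.png')
def c(im,x0,y0,w,h,k): return cv2.resize(im[y0:y0+h,x0:x0+w],None,fx=k,fy=k,interpolation=cv2.INTER_CUBIC)
a=c(t,195,175,160,95,5)
b=np.hstack([c(s,280,145,80,45+25,5),c(s,205,185,80,70,5)])[:240]
cv2.imwrite('pics/z1.png',np.vstack([a[:,:800],c(s,200,145,160,115,5)])[:, :][:1050])
im=np.vstack([a,np.zeros((0,800,3),np.uint8)]); cv2.imwrite('pics/z1.png',im)
for nm,tu,su in [('bushtop',(224.5,203),(322.5,188.5)),('sleevetop',(319,197),(236.5,236))]:
    print(nm,pt('top',*tu,.086),pt('scene',*su,.086))
print('pad',pt('top',216.5,254,.057),pt('scene',306,160,.057))
g=cv2.cvtColor(t,cv2.COLOR_BGR2HSV); 
m=((g[:,:,1]<70)&(g[:,:,2]>50)).astype(np.uint8); m[:165]=0;m[225:]=0;m[:,:100]=0;m[:,165:]=0
m=cv2.morphologyEx(m,cv2.MORPH_OPEN,np.ones((3,3)))
cs=max(cv2.findContours(m,0,2)[0],key=cv2.contourArea); r=cv2.minAreaRect(cs); print(r)
print('tray',pt('top',*r[0],.015), pt('scene',415.5,179,.015),[pt('top',*p,.018)[:2] for p in cv2.boxPoints(r)])
```

```text
bushtop [0.57287119 0.09675346 0.086     ] [0.57636088 0.09662855 0.086     ]
sleevetop [ 0.58486837 -0.10600888  0.086     ] [ 0.59280927 -0.10697708  0.086     ]
pad [0.46282955 0.11811967 0.057     ] [0.47320556 0.11999516 0.057     ]
((130.3883514404297, 193.237548828125), (44.21510696411133, 47.7991828918457), 1.9749339818954468)
tray [0.60331337 0.3284248  0.015     ] [0.61121948 0.32299209 0.015     ] [array([0.54911713, 0.37946884]), array([0.66135399, 0.37864311]), array([0.65719319, 0.27459005]), array([0.54513956, 0.27630684])]
```

View pics/z1.png

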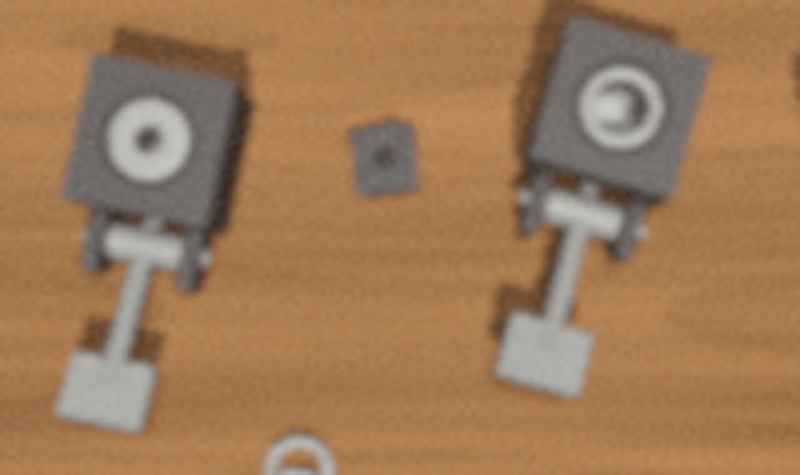

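The thick-walled, narrow-bored bush is in the left block, with its top at px (225,202.6) and its pad at (216,253). The sleeve is in the middle block. I'll move over the bush area to look with the wrist camera.

```bash
cat > d.py <<'E'
import sys
from h import *
s=robot.get_state(); R=np.array(s['eef_rot'])
tgt=np.array([float(a) for a in sys.argv[1:4]]); yaw=np.radians(float(sys.argv[4]))
x=np.array([np.cos(yaw),np.sin(yaw),0]); Rt=np.array([x,[x[1],-x[0],0],[0,0,-1]]).T
from scipy.spatial.transform import Rotation as Ro
print('t',s['time_s'],'pos',s['position'].round(4),'F',s['wrist_force'].round(1),'gap',s['finger_gap'])
print('shift',(R.T@(tgt-s['position'])/.025).round(2),'turn',np.degrees(Ro.from_matrix(R.T@Rt).as_rotvec()/10).round(2))
E
python3 -m creep '[[0,20.2,-17.8,0,0,0,-5.66],[0,20.2,-17.8,0,0,0,-5.66],[0,20.2,-17.8,0,0,0,-5.66],[0,20.2,-17.8,0,0,0,-5.66],[0,20.2,-17.8,0,0,0,-5.66],[0,20.2,-17.8,0,0,0,-5.66],[0,20.2,-17.8,0,0,0,-5.66],[0,20.2,-17.8,0,0,0,-5.66]]'
python3 d.py .50 .11 .23 78
```

```text
time_s: 1.15
position: [0.4206, -0.0419, 0.2313]
eef_rot: [[0.208, 0.978, 0.0], [0.978, -0.208, 0.001], [0.001, -0.0, -1.0]]
wrist_force: [0.4, -0.8, -0.2]
finger_gap: -0.003
t 1.15 pos [ 0.4206 -0.0419  0.2313] F [ 0.4 -0.8 -0.2] gap -0.003191841203651832
shift [6.6  1.84 0.06] turn [-0.   -0.01  0.  ]
```

```bash
python3 -m creep '[[0,3.3,0.9,0,0,0,0],[0,6.6,1.84,0,0,0,0],[0,6.6,1.84,0,0,0,0],[0,6.6,1.84,0,0,0,0],[0,6.6,1.84,0,0,0,0],[0,6.6,1.84,0,0,0,0]]'
python3 - <<'E'
from h import *
s,im=snap('wrist','w1.png'); print(s['position'],s['eef_rot'],s['time_s'],s['joint_vel'].round(3))
E
```

```text
time_s: 1.9
position: [0.4996, 0.1089, 0.2316]
eef_rot: [[0.209, 0.978, 0.0], [0.978, -0.209, 0.001], [0.001, 0.0, -1.0]]
wrist_force: [-0.5, 0.5, -0.3]
finger_gap: -0.001
[0.49964625 0.10888587 0.23163625] [[ 2.09062447e-01  9.77902192e-01  4.42586504e-04]
 [ 9.77901956e-01 -2.09062729e-01  7.35283506e-04]
 [ 8.11563695e-04  2.79086039e-04 -9.99999632e-01]] 1.9 [-0.003 -0.002 -0.003 -0.    -0.001  0.003]
```

View pics/w1.png

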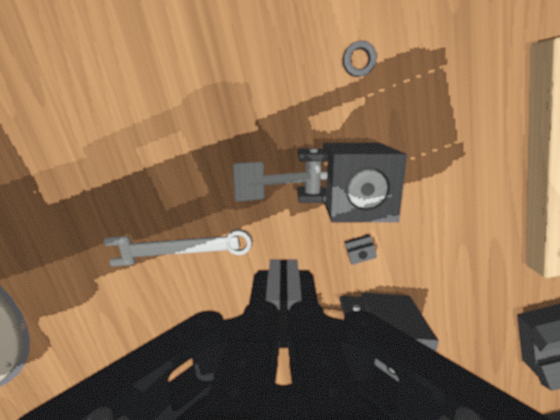

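The wrist view shows the bush top at about (367,188) and the pad at about (249,181). The fingertips are at (283,265).

Run:
```python
from h import *
s=robot.get_state()
print('bush',pt('wrist',367,188,.086,s)); print('pad',pt('wrist',249,181,.057,s))
m,T,f=cam('wrist',s); p=np.linalg.inv(T)@np.append(s['position'],1); print('tcp px',f*p[0]/-p[2]+m['cx'],m['cy']-f*p[1]/-p[2])
```

```text
bush [0.57514601 0.09957676 0.086     ]
pad [0.4679557  0.12217131 0.057     ]
tcp px 283.4011847352588 276.76897125556656
```

```bash
python3 d.py .466 .120 .068 78
```

```text
t 1.95 pos [0.4997 0.1089 0.2317] F [-0.4  0.2  0. ] gap -0.0011289290160163153
shift [ 0.15 -1.41  6.55] turn [ 0.   -0.01 -0.01]
```

```bash
python3 -m creep '[[0,0.15,-1.41,2,0,0,0],[0,0.15,-1.41,4,0,0,0],[0,0.15,-1.41,5.5,0,0,0],[0,0.15,-1.41,6.4,0,0,0],[0,0.15,-1.41,6.55,0,0,0],[0,0.15,-1.41,6.55,0,0,0]]' && python3 -m creep '[[0,0,0,0.3,0,0,0],[0,0,0,0.6,0,0,0],[0,0,0,0.9,0,0,0],[0,0,0,1.2,0,0,0],[0,0,0,1.5,0,0,0],[0,0,0,1.8,0,0,0],[0,0,0,2.1,0,0,0],[0,0,0,2.1,0,0,0]]'; python3 d.py .466 .120 .011 78
```

```text
time_s: 2.7
position: [0.4666, 0.1198, 0.069]
eef_rot: [[0.21, 0.978, 0.002], [0.978, -0.21, 0.001], [0.001, 0.002, -1.0]]
wrist_force: [-0.1, 0.4, -0.3]
finger_gap: -0.002
time_s: 3.7
position: [0.4675, 0.12, 0.017]
eef_rot: [[0.21, 0.978, 0.004], [0.978, -0.21, 0.001], [0.002, 0.004, -1.0]]
wrist_force: [-0.0, 0.6, 4.1]
finger_gap: 0.001
t 3.7 pos [0.4675 0.12   0.017 ] F [-0.   0.6  4.1] gap 0.0005986684980930421
shift [-0.01 -0.06  0.24] turn [ 0.02 -0.01 -0.01]
```

```bash
python3 -m creep '[[0,0,0,0.1,0,0,0],[0,0,0,0.2,0,0,0],[0,0,0,0.27,0,0,0],[0,0,0,0.27,0,0,0],[0,0,0,0.27,0,0,0]]'
python3 - <<'E'
from h import *
s,im=snap('scene','s2.png'); c=im[130:250,240:400]; cv2.imwrite('pics/s2c.png',cv2.resize(c[:,:,::-1],None,fx=5,fy=5,interpolation=cv2.INTER_CUBIC))
E
```

```text
time_s: 4.32
position: [0.4688, 0.12, 0.0135]
eef_rot: [[0.21, 0.978, 0.007], [0.978, -0.21, 0.001], [0.003, 0.006, -1.0]]
wrist_force: [-10.3, -2.6, 25.0]
finger_gap: -0.0
```

View pics/s2c.png

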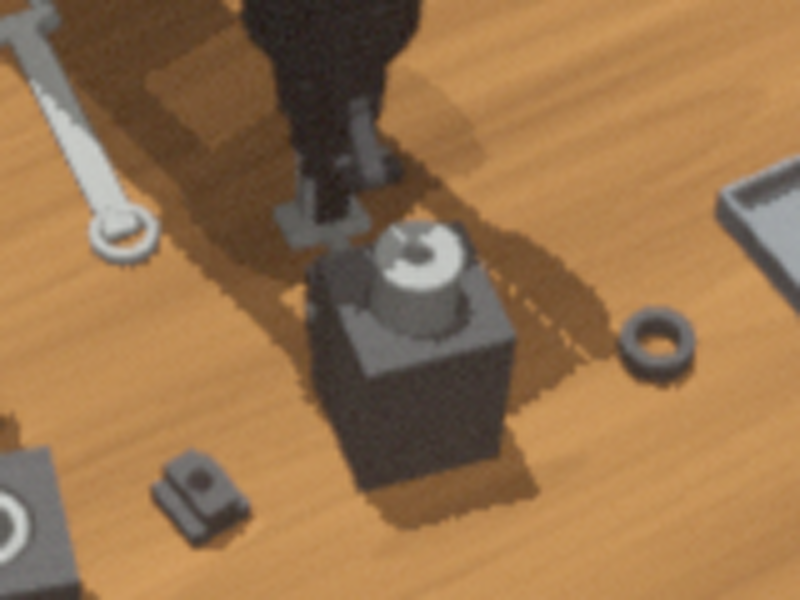

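The bush is clearly raised, with its top at scene px (324,181), and the 25 N reading means the lever is at its stop. I'll lift off, open the gripper and move above the bush.

```bash
python3 -c "
from h import *
print(pt('scene',324.2,181,.114))"; python3 -m creep '[[0,0,0,-2,0,0,0],[0.5,0,0,-4,0,0,0],[1,0,0,-6.5,0,0,0],[1,-3,2,-7.5,0,0,0],[1,-3,4,-7.5,0,0,0],[1,-3,4,-7.5,0,0,0],[1,-3,4,-7.5,0,0,0]]'
python3 - <<'E'
from h import *
s,im=snap('wrist','w2.png');print(s['position'],s['time_s'])
s,im=snap('top','t2.png')
E
```

```text
[0.57959141 0.09674075 0.114     ]
time_s: 5.25
position: [0.5495, 0.0254, 0.2006]
eef_rot: [[0.21, 0.978, 0.005], [0.978, -0.21, 0.002], [0.003, 0.005, -1.0]]
wrist_force: [-1.3, 0.6, -1.1]
finger_gap: 0.997
[0.54947986 0.02538897 0.20060393] 5.25
```

View pics/w2.png

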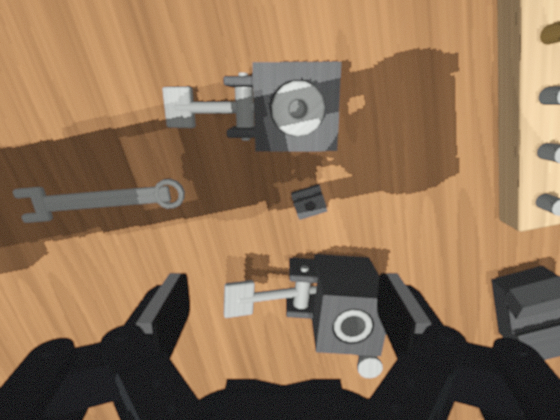

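The bush is still up and the lever still down, with the bush top at (298.5,108). The sleeve is in place at (352,325).

```bash
python3 -c "
from h import *
s=robot.get_state()
print(pt('wrist',298.5,108,.114,s))"; python3 d.py .576 .0985 .19 78
```

```text
[0.57541387 0.09953141 0.114     ]
t 5.35 pos [0.5489 0.0263 0.2011] F [-0.8  0.3  0.4] gap 0.9985211766673132
shift [3.05 0.45 0.46] turn [ 0.03 -0.02 -0.01]
```

```bash
python3 -m creep '[[1,1.5,0.22,0,0,0,0],[1,3.05,0.45,0,0,0,0],[1,3.05,0.45,0.46,0,0,0],[1,3.05,0.45,1.5,0,0,0],[1,3.05,0.45,2.5,0,0,0],[1,3.05,0.45,3.6,0,0,0],[1,3.05,0.45,4.4,0,0,0],[1,3.05,0.45,4.45,0,0,0]]'
python3 d.py .576 .0985 .09 78
python3 - <<'E'
from h import *
s,im=snap('scene','s3.png'); c=im[110:230,240:400]; cv2.imwrite('pics/s3c.png',cv2.resize(c[:,:,::-1],None,fx=5,fy=5,interpolation=cv2.INTER_CUBIC))
E
```

```text
time_s: 6.35
position: [0.5747, 0.0986, 0.0883]
eef_rot: [[0.208, 0.978, 0.002], [0.978, -0.208, 0.001], [0.002, 0.002, -1.0]]
wrist_force: [0.7, 0.3, -0.5]
finger_gap: 1.005
t 6.35 pos [0.5747 0.0986 0.0883] F [ 0.7  0.3 -0.5] gap 1.0047099907253028
shift [ 0.01  0.05 -0.07] turn [ 0.01 -0.01 -0.  ]
```

View pics/s3c.png

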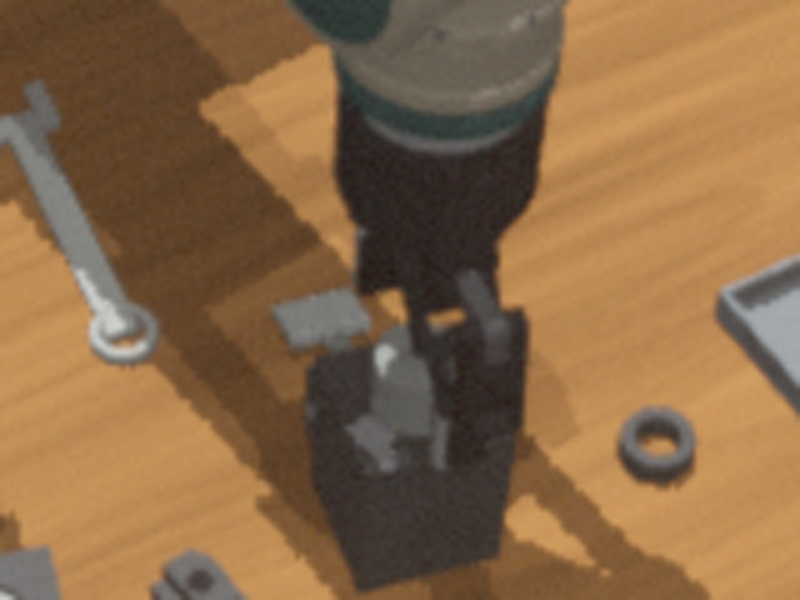

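The fingers straddle the raised bush, so I'll close.

```bash
python3 -m creep '[[0.7,0,0,-0.08,0,0,0],[0.4,0,0,-0.08,0,0,0],[0,0,0,-0.08,0,0,0],[0,0,0,-0.08,0,0,0],[0,0,0,-0.08,0,0,0],[0,0,0,-0.08,0,0,0]]'
python3 -m creep '[[0,0,0,-0.4,0,0,0],[0,0,0,-0.8,0,0,0],[0,0,0,-1.4,0,0,0],[0,0,0,-2.4,0,0,0],[0,0,0,-3.4,0,0,0],[0,0,0,-4,0,0,0],[0,0,0,-4,0,0,0]]'
python3 d.py .602 .325 .19 78
python3 - <<'E'
from h import *
t=cv2.cvtColor(cv2.imread('pics/t2.png'),cv2.COLOR_BGR2HSV)
s,im=snap('scene','s4.png'); c=im[70:220,260:460]; cv2.imwrite('pics/s4c.png',cv2.resize(c[:,:,::-1],None,fx=4,fy=4,interpolation=cv2.INTER_CUBIC))
E
```

```text
time_s: 7.15
position: [0.5759, 0.0987, 0.0926]
eef_rot: [[0.208, 0.978, 0.006], [0.978, -0.208, 0.002], [0.003, 0.005, -1.0]]
wrist_force: [-1.2, 0.4, 5.9]
finger_gap: 0.402
time_s: 8.02
position: [0.5758, 0.0986, 0.194]
eef_rot: [[0.208, 0.978, 0.008], [0.978, -0.208, 0.002], [0.003, 0.008, -1.0]]
wrist_force: [-0.6, 0.4, -2.2]
finger_gap: 0.401
t 8.025 pos [0.5758 0.0986 0.194 ] F [-0.6  0.4 -2.2] gap 0.40059323607707564
shift [ 9.07 -0.86  0.19] turn [ 0.04 -0.02 -0.  ]
```

View pics/s4c.png

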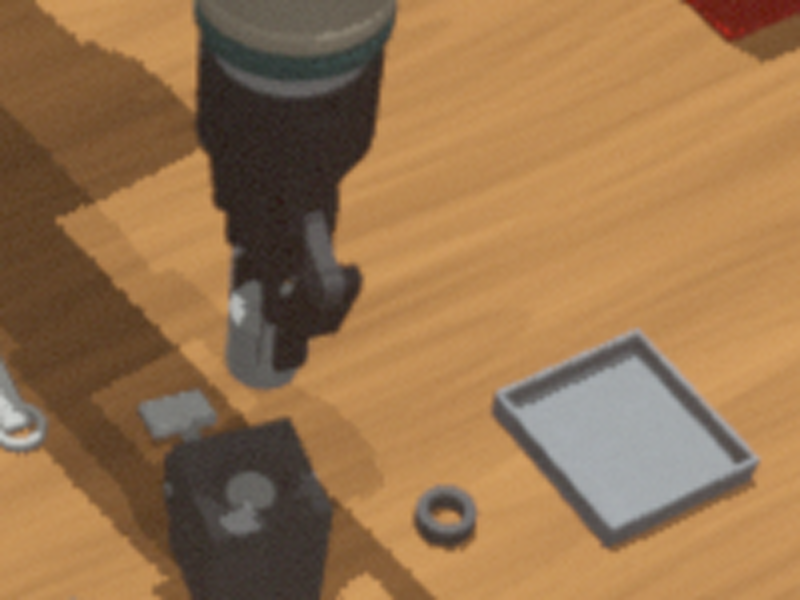

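The bush is gripped and clear of its block (gap 0.40, weight felt), and the tray is at scene px (416,180). Now I'll carry it over.

```bash
python3 -m creep '[[0,1.2,-0.1,0,0,0,0],[0,3,-0.3,0,0,0,0],[0,5,-0.5,0,0,0,0],[0,7,-0.75,0,0,0,0],[0,8.5,-0.76,0,0,0,0],[0,9.1,-0.76,0,0,0,0],[0,9.1,-0.76,0,0,0,0],[0,9.1,-0.76,0,0,0,0]]'
python3 -m creep '[[0,0,0,0.8,0,0,0],[0,0,0,2,0,0,0],[0,0,0,3.2,0,0,0],[0,0,0,4.4,0,0,0],[0,0,0,5.4,0,0,0],[0,0,0,5.9,0,0,0],[0,0,0,6.1,0,0,0],[0,0,0,6.1,0,0,0]]'
python3 d.py .605 .326 .0215 78
```

```text
time_s: 9.07
position: [0.604, 0.3241, 0.1921]
eef_rot: [[0.209, 0.978, 0.004], [0.978, -0.209, 0.001], [0.001, 0.004, -1.0]]
wrist_force: [-0.3, 0.3, -1.8]
finger_gap: 0.403
time_s: 10.07
position: [0.605, 0.3241, 0.0404]
eef_rot: [[0.209, 0.978, 0.005], [0.978, -0.209, 0.001], [0.002, 0.005, -1.0]]
wrist_force: [0.1, 0.4, -2.6]
finger_gap: 0.403
t 10.075 pos [0.605  0.3241 0.0404] F [ 0.1  0.4 -2.6] gap 0.4026302528706804
shift [ 0.07 -0.02  0.75] turn [ 0.03 -0.01 -0.01]
```

```bash
python3 -m creep '[[0,0,0,0.2,0,0,0],[0,0,0,0.4,0,0,0],[0,0,0,0.6,0,0,0],[0,0,0,0.66,0,0,0],[0,0,0,0.66,0,0,0]]'
python3 - <<'E'
from h import *
s,im=snap('scene','s5.png'); c=im[110:230,340:500]; cv2.imwrite('pics/s5c.png',cv2.resize(c[:,:,::-1],None,fx=5,fy=5,interpolation=cv2.INTER_CUBIC))
E
```

```text
time_s: 10.7
position: [0.605, 0.3241, 0.0237]
eef_rot: [[0.209, 0.978, 0.005], [0.978, -0.209, 0.001], [0.002, 0.005, -1.0]]
wrist_force: [-0.1, 0.0, -2.1]
finger_gap: 0.404
```

View pics/s5c.png

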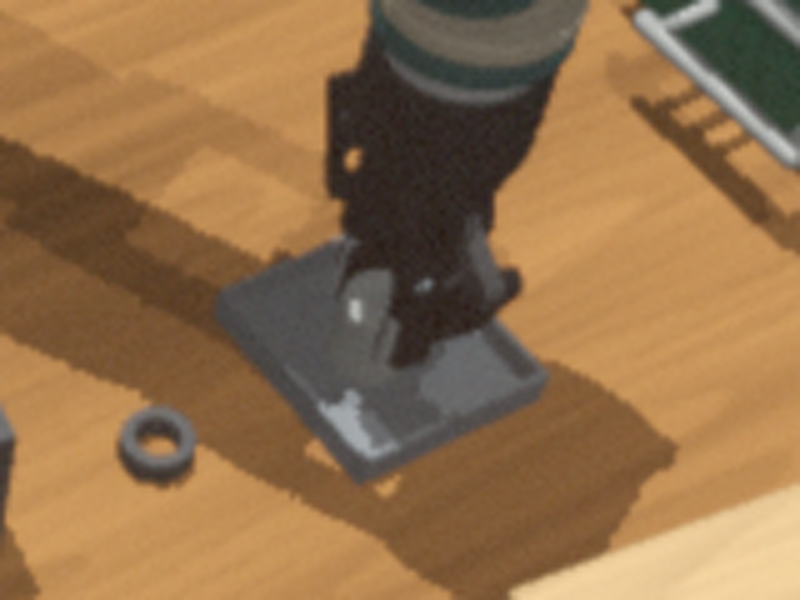

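The bush is just above the floor, near the tray centre (about px (412,184)), with no floor contact yet. I'll creep down to contact.

```bash
python3 -m creep '[[0,0,0,0.04,0,0,0],[0,0,0,0.08,0,0,0],[0,0,0,0.08,0,0,0]]'; python3 -m creep '[[0,0,0,0.04,0,0,0],[0,0,0,0.04,0,0,0]]'
```

```text
time_s: 11.12
position: [0.6052, 0.3242, 0.022]
eef_rot: [[0.209, 0.978, 0.006], [0.978, -0.209, 0.001], [0.002, 0.005, -1.0]]
wrist_force: [-0.3, -0.6, -3.0]
finger_gap: 0.398
time_s: 11.38
position: [0.6054, 0.3243, 0.0219]
eef_rot: [[0.209, 0.978, 0.006], [0.978, -0.209, 0.001], [0.003, 0.006, -1.0]]
wrist_force: [-4.1, -1.4, 4.8]
finger_gap: 0.398
```

Contact: the force went from -3 to +4.8 N. Now I'll release and rise.

```bash
python3 -m creep '[[0.5,0,0,0,0,0,0],[0.6,0,0,0,0,0,0],[0.65,0,0,0,0,0,0],[0.65,0,0,0,0,0,0],[0.65,0,0,-0.5,0,0,0],[0.65,0,0,-1.5,0,0,0],[0.65,0,0,-3.5,0,0,0],[0.65,0,0,-6,0,0,0]]'
python3 -m creep '[[0.65,-2,-1,-1,0,0,0],[0.65,-4,-2,-1,0,0,0],[0.65,-4,-3,-1,0,0,0],[0.65,-4,-3,-1,0,0,0],[0.65,-4,-3,-1,0,0,0]]'
python3 - <<'E'
from h import *
s,a=snap('scene','s6.png'); s,b=snap('top','t6.png'); print(s['time_s'],s['wrist_force'])
r=lambda im,x,y:cv2.resize(im[y:y+120,x:x+80,::-1],None,fx=5,fy=5,interpolation=cv2.INTER_CUBIC)
cv2.imwrite('pics/f6.png',np.hstack([r(a,375,110),r(b,95,140)]))
c=lambda im,x,y:cv2.resize(im[y:y+70,x:x+80,::-1],None,fx=5,fy=5,interpolation=cv2.INTER_CUBIC)
E
```

```text
time_s: 12.38
position: [0.6038, 0.3238, 0.173]
eef_rot: [[0.209, 0.978, 0.004], [0.978, -0.209, 0.0], [0.001, 0.004, -1.0]]
wrist_force: [0.5, 0.4, -0.2]
finger_gap: 0.651
time_s: 13.0
position: [0.51, 0.2418, 0.1984]
eef_rot: [[0.209, 0.978, 0.006], [0.978, -0.209, 0.001], [0.002, 0.005, -1.0]]
wrist_force: [-0.2, -0.2, 0.2]
finger_gap: 0.654
13.05 [-0.66208483 -0.04368169 -0.20658408]
```

View pics/f6.png

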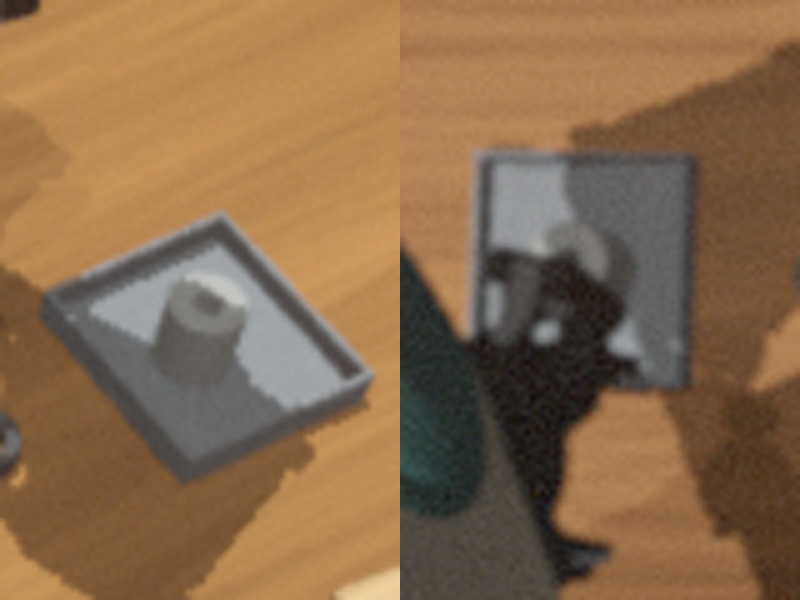

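Run:
```python
from h import *
m,T,f=cam('scene')
p=pt('scene',375+207/5,110+303/5,.043); print('top centre',p)
for z in (.043,.003):
    c=np.linalg.inv(T)@np.array([p[0],p[1],z,1]); u=f*c[0]/-c[2]+m['cx']; v=m['cy']-f*c[1]/-c[2]; print((u-375)*5,(v-110)*5)
print('tray centre scene',pt('scene',375+208/5,110+345/5,.015))
a=cv2.imread('pics/scene0.png')[215:260,210:265].astype(int); b=cv2.imread('pics/s6.png')[215:260,210:265].astype(int); print('sleeve diff',abs(a-b).mean())
```

```text
top centre [0.60854531 0.32047104 0.043     ]
206.9999999999999 303.0000000000002
188.920036429098 359.81643407258343
tray centre scene [0.6124238  0.32511173 0.015     ]
sleeve diff 3.597710437710438
```

```bash
python3 -c "
from h import *
print(ticket.close_job())"
```

```text
the job is handed in; nothing more can be done
None
```

I pressed the bush block's lever to its stop, gripped the raised bush, stood it in the grey tray, let go and backed off. The job was handed in at about 13 s of the 42 s allowed, and `close_job` gave no verdict.

- **Ejection:** the lever reached its stop at 25 N wrist force. The bush stayed up on its own after I lifted off.
- **Placing:** the tray floor showed up as contact at about 5 N before I released. The last scene picture shows the bush upright, with its outline matching a vertical cylinder, about 4–5 mm from the tray centre in x and y.
- **Robot clear:** the gripper was clear of everything, with about 0 N at the wrist.
- **Sleeve:** its picture patch barely changed from the start (mean difference 3.6 of 255 grey levels), so it had not visibly moved.
- **Disagreement:** the scene and top cameras differed by 3–10 mm in x, and the wrist camera read about 3 mm high in y. That is more than the stated 2 mm calibration, so I used averaged positions. It is well inside the tray tolerance.
- **Check that failed:** the arm hid part of the bush in the final top view, so its position in the tray rests on the scene view alone.

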